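# Slide the quilting ruler over the edge of the printing board

## Robot

A 7-joint arm with a two-finger parallel gripper is mounted at the origin on the work surface. World frame = base frame: x ahead of the robot, y to its left, z up, the work surface at z = 0. Lengths are in m, angles in degrees, forces in N, time in s.
With the tool pointing down it reaches from about 0.35 to 0.9 m from the base axis. Payload 19.9 kg.
Tool frame: the origin (TCP) lies on the centre line of the jaws, within the pads' length; the fingertips stand 22 mm ahead of it and the grasp point (between the pads) lies 3 mm ahead of it; z points along the fingers, y is the line along which they close (so a half turn about z gives the same grasp; the last joint's range is limited). The gripper opens to 94 mm and grips with 3 to 60 N. Pads are 16 mm wide; open, the fingers measure 119 mm over their backs; the gripper's body (75 mm by 177 mm) begins 78 mm behind the grasp point.
Start: joints at [-69.643, 23.915, -0.59, 92.452, 0.269, 63.638, -3.037], TCP at [0.242, 0.576, 0.196] pointing down, gripper open.
Joint ranges: [-161.28, 161.28], [-22.2, 115.67], [-73.04, 71.86], [3.21, 147.25], [-68.34, 248.33], [10.77, 114.83], [-161.83, 161.83]. Speed limits (degrees/s): [108.29, 108.29, 136.94, 136.94, 172.46, 172.46, 172.46].

## Interface

Orientations are given as a 3x3 rotation matrix whose columns are the frame's x, y, z axes.
In Python, from workcell import robot, snapshot gives the robot as it stands.
- The arm moves only by the tool arm_command, never from a script. Its argument "commands" is a list of rows, each a list of 7 numbers: the shift along the tool's x, y, z in cm, then the turn, a rotation vector about the tool's x, y, z in degrees, then the gripper command: -1 is shut, 1 is fully open, values between are in proportion. A call has 1 to 8 rows; each row shifts and turns the commanded pose from where the row before left it, along the tool's axes as they then stand; what a row does not reach is not made up. A row lasts 1/12 s, in which the tool goes at most 41.7 mm and 7.16 degrees, less where a joint would pass 70% of its speed; a pose out of reach is approached as far as the arm can. A call is refused whole if a number of a shift passes 4.17 or a number of a turn 7.16, either way. A call with a gripper value outside its range is refused whole. The fingers move at their own pace and stop on an object; "newtons" is the grip in N (left out, the last holds). Time passes only in rows, so rows that do not move let the fingers close. It gives the time, the measured TCP pose, the force, the opening and the grip force at its end, in the units of the state.
- robot.read_state(): the state, without advancing time (a new reading comes with each control period).
- snapshot(name): name is "side" or "top" or "wrist"; returns a dict with "image" (384x512x3 uint8, red, green, blue), "intrinsics" (3x3 intrinsics, pixels), "extrinsics" (4x4, takes a point from camera to world coordinates); the wrist camera has in their place "mount" (4x4, takes a point from camera to tool coordinates, whose origin is the TCP and whose axes are the flange's). Camera axes: x right, y down, z forward; pixel columns grow to the right and rows downward; lengths in m; the calibration is good to about 2 mm. A picture is of the moment at which its call begins: read the wrist's pose just before it. There is no depth.
- robot.sign_off(): hands the job in; it is judged then, once.
The state is a dict: "time": time; "qpos": joint angles; "joint_vel": joint speeds; "effort": joint torques, N m; "tcp_pos": TCP position; "tool_rot": TCP orientation; "force": force on the tool from outside, world axes, zero at the start; "moment": the same for the moment, N m; "finger_gap": finger opening in m; "grasp_force": force on a finger pad.
Only numpy, scipy, OpenCV 4.12 (cv2) and the standard library are available. Lean on these libraries where they do the work, as an engineer would, in place of code of your own. Each camera call takes 0.05 s, during which the arm holds its last target. There are 200 camera calls.

## Task

With your fingertips, slide the orange quilting ruler along the white printing board towards the board's far edge (the one away from the robot) until its thick black cross line lies right over that edge, so that 40 mm of the ruler sticks out, square to the edge, ready to be picked up from the other side. Only push it: do not lift it, and leave it lying flat on the board. Leave the blue ruler, the steel weight and everything else on the table where they are.

Things in the scene. Friction and masses are not known exactly. Their poses are not given: they have to be found in the camera images.
- board: white printing board, fixed, 260 mm (its x) by 420 mm (its y), 40 mm high. Origin at the centre of its underside, on the table; x points to the far edge, away from the robot (turned up to 15 degrees from straight ahead), y along that edge, z up. Its flat top is 40 mm above the origin; beyond the edge is a 40 mm drop to the brown table.
- board_edge (a point): the middle of the board's far top edge (130 mm along board x, 40 mm up); its axes are those of the board: x points outward over the edge, y runs along the edge.
- orange: orange acrylic ruler, loose flat plate 150 mm (its x) by 80 mm (its y), 6 mm thick, about 90 g, flat on the board. Origin at the centre of its underside; x points to its leading end (75 mm ahead; rear end 75 mm behind), at the start within 11 degrees of the board's x. A black line 5 mm wide crosses its full width 40 mm from the leading end; short ticks along one side are decoration.
- orange_line (a point): the middle of the black cross line on top of the orange ruler: 35 mm along the ruler's x from its origin, 6 mm up; axes as the ruler's.
- blue: blue ruler of the same shape and size, also lying on the board with its x about along the board's x; not to be moved. Origin at the centre of its underside. The orange ruler, the blue ruler and the steel weight lie side by side in any order, 130 mm apart.
- weight: round steel pattern weight with a knob, 54 mm across and 42 mm high, standing on the board; not to be moved. Origin at the centre of its underside.
- bottle_a: white bottle with a white cap, 60 mm across, 130 mm high, standing on the table; origin at the centre of its underside; not to be moved.
- bottle_b: white bottle with a blue cap and paper label, 60 mm across, 130 mm high, standing on the table; origin at the centre of its underside; not to be moved.
- cup: yellow cup, 80 mm across the rim, 80 mm high, standing on the table; origin at the centre of its underside; not to be moved.
- brush: flat brush with a wooden handle, lying on the table to the right of the board and bottles, about along world x; origin at its underside near the middle; not to be moved.
- clamp: black spring clamp with red tips, about 100 mm long and 20 mm high, lying on the table; origin at its underside in the middle; not to be moved.
There are look-alikes about, which are no part of the job. Of the things shaped like the orange, the orange one is meant.

How it is judged:
By the outcome, as a careful person would: the job done as asked, in the order asked, and still so for the second after the job is handed in, with the robot touching nothing.
It also fails if it takes over 38 s, if anything falls off the work surface, if the arm or the gripper's body presses on something with over 40 N, if the wrist force passes 120 N, or if a joint passes its speed limit or range.

## Working session

There is one attempt and no reset: what is moved stays moved. The work goes in short steps, Python scripts to look and compute and a tool call to move; the robot and the scene stay as the last step left them, time stands still between calls to the robot, and variables do not carry over. Pictures are saved under pics/ and viewed, at most 10 in all, crops included, and the job is handed in when it is done.

Besides the shell and the picture viewer there is one more tool, called after "Request:" in YAML: its name, and indented under it one key for each argument. arm_command: Moves the arm, as the interface text tells. Its arguments: {"type":"object","properties":{"commands":{"type":"array","items":{"type":"array","items":{"type":"number"}}},"newtons":{"type":"number"}},"required":["commands"]}

```bash
mkdir -p pics && ls && python3 - <<'E'
from workcell import robot, snapshot
import cv2,numpy as np
s=robot.read_state();print(s)
for n in("top","side"):
    d=snapshot(n);cv2.imwrite(f"pics/{n}0.png",d["image"][:,:,::-1]);print(n,d["intrinsics"].round(1).tolist(),d["extrinsics"].round(3).tolist())
E
```

```text
pics
{'time': 0.0, 'qpos': array([-69.64472325,  23.94647376,  -0.59106109,  92.48557709,
         0.26979564,  63.63847608,  -3.03778091]), 'joint_vel': array([ 0.03491135, -0.01392369, -0.03572361,  0.00053344,  0.05400604,
        0.00287135, -0.01596756]), 'effort': array([ 1.73745761e-04, -8.51267624e+01,  6.38784338e-01, -4.25962293e+01,
       -4.86247928e-02,  1.87862513e-02,  1.04532523e-04]), 'tcp_pos': array([0.24138044, 0.57608188, 0.1949419 ]), 'tool_rot': array([[-9.22317177e-01,  3.86433542e-01, -3.78839217e-04],
       [ 3.86433716e-01,  9.22316469e-01, -1.14621171e-03],
       [-9.35250015e-05, -1.20356699e-03, -9.99999271e-01]]), 'force': array([ 0.00905495, -0.23211025,  0.09561519]), 'moment': array([-0.06210038,  0.01266745,  0.01790604]), 'grasp_force': 0.0, 'finger_gap': 0.09423984256803263}
top [[348.7, 0.0, 248.6], [0.0, 348.7, 193.4], [0.0, 0.0, 1.0]] [[-0.019, -0.994, 0.107, 0.397], [-1.0, 0.02, 0.008, -0.023], [-0.01, -0.107, -0.994, 1.165], [0.0, 0.0, 0.0, 1.0]]
side [[395.6, 0.0, 251.3], [0.0, 395.6, 181.9], [0.0, 0.0, 1.0]] [[0.882, -0.324, 0.343, 0.058], [-0.472, -0.607, 0.64, -0.834], [0.001, -0.726, -0.688, 0.955], [0.0, 0.0, 0.0, 1.0]]
```

View pics/top0.png

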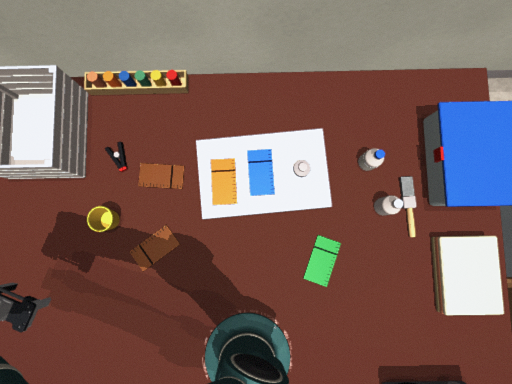

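View pics/side0.png

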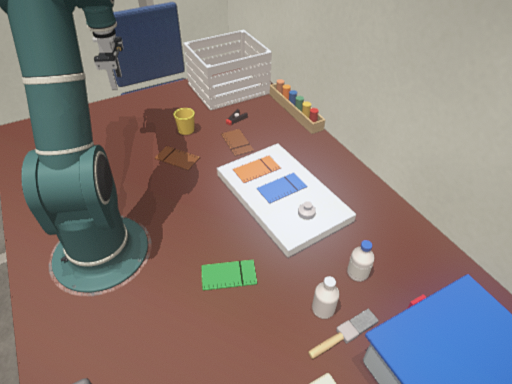

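The candidates in the top view are the orange ruler on the board (223,181), brown look-alikes at (161,176) and (155,248) on the table, green at (322,261) and blue at (261,172). I choose (223,181): it is orange and on the board. Its black line is near the far end, at row ~168. In the side view it is at (257,169).

```bash
cat > h.py <<'E'
from workcell import robot, snapshot
import cv2,numpy as np
def ray(d,uv,z,E=None):
    E=d["extrinsics"] if E is None else E
    uv=np.atleast_2d(uv).astype(float); K=d["intrinsics"]
    r=np.c_[uv,np.ones(len(uv))]@np.linalg.inv(K).T@E[:3,:3].T
    t=(z-E[2,3])/r[:,2]
    return (E[:3,3]+r*t[:,None])[:,:2]
def quad(mask,roi):
    m=np.zeros_like(mask);x0,y0,x1,y1=roi;m[y0:y1,x0:x1]=mask[y0:y1,x0:x1]
    m=cv2.morphologyEx(m,cv2.MORPH_OPEN,np.ones((3,3),np.uint8))
    h=cv2.convexHull(cv2.findNonZero(m))
    return cv2.approxPolyN(h,4)[0].astype(float) if hasattr(cv2,"approxPolyN") else h[:,0]
def masks(img):
    H=cv2.cvtColor(img,cv2.COLOR_RGB2HSV)
    return cv2.inRange(H,(8,150,150),(20,255,255)),cv2.inRange(H,(0,0,160),(180,70,255)),cv2.inRange(H,(100,120,120),(125,255,255))
def rep(n,q,z,d,E=None):
    p=ray(d,q,z,E);c=p.mean(0);s=np.linalg.norm(p-np.roll(p,-1,0),axis=1)
    print(n,q.astype(int).tolist(),"\n pts",p.round(4).tolist(),"c",c.round(4),"sides",s.round(3))
    return p
E
python3 - <<'E'
from h import *
for n,ro,rb in(("top",(200,140,243,215),(190,125,335,225)),("side",(225,150,285,190),(210,140,360,250))):
    d=snapshot(n);o,w,b=masks(d["image"])
    rep(n+" orange",quad(o,ro),.046,d)
    rep(n+" board",quad(w,rb),.04,d)
d=snapshot("top");i=d["image"][120:230,190:340,::-1];cv2.imwrite("pics/crop.png",cv2.resize(i,None,fx=5,fy=5,interpolation=cv2.INTER_CUBIC))
E
```

```text
top orange [[213, 203], [211, 160], [234, 158], [236, 203]] 
 pts [[0.4888, 0.1009], [0.6298, 0.1063], [0.6348, 0.0311], [0.4874, 0.0267]] c [0.5602 0.0662] sides [0.141 0.075 0.148 0.074]
top board [[202, 219], [195, 140], [322, 128], [332, 206]] 
 pts [[0.4383, 0.1375], [0.6993, 0.1594], [0.7308, -0.261], [0.4721, -0.2826]] c [ 0.5851 -0.0617] sides [0.262 0.422 0.26  0.421]Traceback (most recent call last):
  File "<stdin>", line 4, in <module>
  File "h.py", line 12, in quad
    h=cv2.convexHull(cv2.findNonZero(m))
cv2.error: OpenCV(4.12.0) /io/opencv/modules/imgproc/src/convhull.cpp:143: error: (-215:Assertion failed) total >= 0 && (depth == CV_32F || depth == CV_32S) in function 'convexHull'
```

```bash
python3 - <<'E'
from h import *
d=snapshot("top");i=d["image"][120:230,190:340,::-1];cv2.imwrite("pics/crop.png",cv2.resize(i,None,fx=5,fy=5,interpolation=cv2.INTER_CUBIC))
H=cv2.cvtColor(d["image"],cv2.COLOR_RGB2HSV);print(H[181,218:232:4].tolist())
d=snapshot("side");H=cv2.cvtColor(d["image"],cv2.COLOR_RGB2HSV);print(H[170,245:268:4].tolist())
d=snapshot("wrist");print(d["mount"].round(3).tolist(),d["intrinsics"].round(1).tolist())
E
```

```text
[[19, 178, 238], [19, 177, 238], [19, 174, 239], [19, 174, 239]]
[[13, 126, 233], [13, 126, 233], [13, 123, 233], [13, 120, 233], [13, 120, 233], [13, 119, 234]]
[[0.002, -0.968, -0.25, 0.072], [1.0, 0.001, 0.0, -0.0], [-0.0, -0.25, 0.968, -0.19], [0.0, 0.0, 0.0, 1.0]] [[329.5, 0.0, 260.7], [0.0, 329.5, 191.6], [0.0, 0.0, 1.0]]
```

View pics/crop.png

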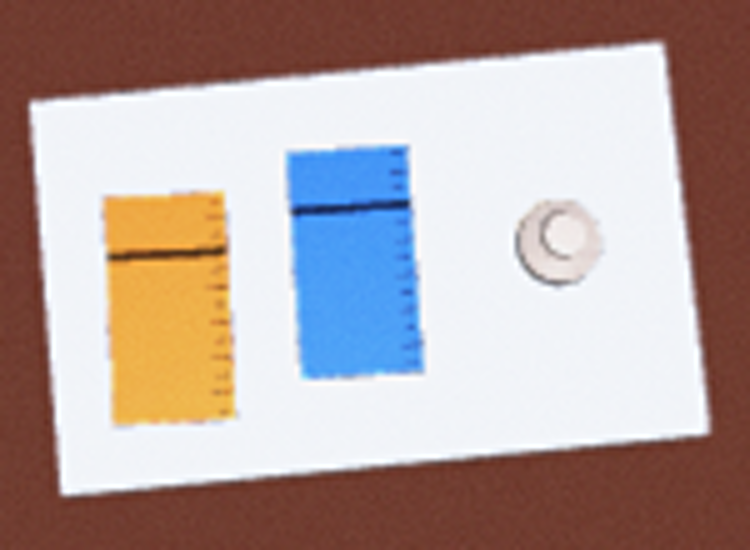

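The crop shows the orange ruler at about (223,181), undisturbed, with its cross line near the far end; the blue ruler is to its right and the weight is further right. The choice holds. I'm moving to a hover for the closer look.

Request:
arm_command:
  commands:
    - [-3.2,-2.1,0,0,0,0,-0.15]
    - [-3.2,-2.1,0,0,0,0,-0.15]
    - [-3.2,-2.1,0,0,0,0,-0.15]
    - [-3.2,-2.1,0,0,0,0,-0.15]
    - [-3.2,-2.1,0,0,0,0,-0.15]
    - [-3.2,-2.1,0,0,0,0,-0.15]
    - [-3.2,-2.1,0,0,0,0,-0.15]
    - [-3.2,-2.1,0,0,0,0,-0.15]

```text
time: 1.02
tcp_pos: [0.4134, 0.3209, 0.1958]
tool_rot: [[-0.922, 0.386, 0.0], [0.386, 0.922, 0.0], [-0.0, 0.0, -1.0]]
force: [1.9, 1.0, 1.0]
finger_gap: 0.0441
grasp_force: 0.0
```

Request:
arm_command:
  commands:
    - [-3.2,-2.1,0,0,0,0,-0.15]
    - [-3.2,-2.1,0,0,0,0,-0.15]
    - [-3.2,-2.1,0,0,0,0,-0.15]
    - [-3.2,-2.1,0,0,0,0,-0.15]
    - [-3.2,-2.1,0,0,0,0,-0.15]
    - [-3.2,-2.1,0,0,0,0,-0.15]
    - [-3.2,-2.1,0,0,0,0,-0.15]
    - [-3.2,-2.1,0,0,0,0,-0.15]

```text
time: 1.68
tcp_pos: [0.5847, 0.067, 0.1957]
tool_rot: [[-0.922, 0.386, 0.0], [0.386, 0.922, 0.0], [-0.0, 0.0, -1.0]]
force: [0.8, 0.7, -0.2]
finger_gap: 0.0401
grasp_force: 0.0
```

Request:
arm_command:
  commands:
    - [0,0,0,0,0,-6,-0.15]
    - [0,0,0,0,0,-6,-0.15]
    - [0,0,0,0,0,-6,-0.15]
    - [0,0,0,0,0,-6,-0.15]
    - [0,0,0,0,0,-3,-0.15]
    - [0,0,0,0,0,0,-0.15]
    - [0,0,0,0,0,0,-0.15]

```text
time: 2.27
tcp_pos: [0.5839, 0.0686, 0.1956]
tool_rot: [[-0.997, -0.072, 0.0], [-0.072, 0.997, -0.0], [-0.0, -0.0, -1.0]]
force: [-0.8, -0.0, 0.5]
finger_gap: 0.0394
grasp_force: 0.0
```

```bash
cat >> h.py <<'E'
def wrist():
    s=robot.read_state();d=snapshot("wrist");T=np.eye(4);T[:3,:3]=s["tool_rot"];T[:3,3]=s["tcp_pos"]
    d["extrinsics"]=T@d["mount"];return s,d
E
python3 - <<'E'
from h import *
s,d=wrist();print(s["time"],s["tcp_pos"],s["tool_rot"].round(4).tolist(),s["finger_gap"],s["force"])
cv2.imwrite("pics/w1.png",d["image"][:,:,::-1]);np.savez("w1.npz",**d)
E
```

```text
2.2667 [0.58389691 0.0685702  0.19558861] [[-0.9974, -0.0721, 0.0], [-0.0721, 0.9974, -0.0], [-0.0, -0.0, -1.0]] 0.03940660555040854 [-0.79362416 -0.00144784  0.48308865]
```

View pics/w1.png

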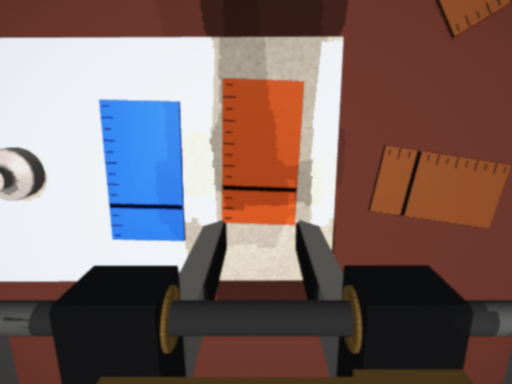

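The wrist view shows the orange ruler at rows 79–224, columns 222–303, with its black line at row ~188. The board's far edge is at row ~281, clear at columns 0–185.

```bash
cat >> h.py <<'E'
def fit(p):  # line through points: mean, dir
    vx,vy,x,y=cv2.fitLine(p.astype(np.float32),cv2.DIST_HUBER,0,.001,.001).ravel();return np.array([x,y]),np.array([vx,vy])
def edge(d,cols,r0,r1,z,f):
    """row in r0..r1 per column where f(HSV) changes most -> fitted world line"""
    H=f(cv2.GaussianBlur(d["image"],(3,3),0).astype(float))
    pts=[]
    for c in cols:
        g=abs(np.diff(H[r0:r1,c]));k=g.argmax();a=g[max(k-2,0):k+3]
        pts.append([c,r0+max(k-2,0)+(a*np.arange(len(a))).sum()/a.sum()+.5])
    return fit(ray(d,np.array(pts),z))
def yaw(v): v=v*np.sign(v[1]);return np.degrees(np.arctan2(-v[0],v[1]))  # of the normal
E
python3 - <<'E'
from h import *
d=dict(np.load("w1.npz"))
red=lambda I:I[:,:,0]; blu=lambda I:I[:,:,2]-0*I[:,:,0]; g=lambda I:I[:,:,1]
im=d["image"]
e,ev=edge(d,range(5,175,3),265,300,.04,g);print("far edge",e,yaw(ev))
b,bv=edge(d,range(5,210,3),25,50,.04,g);print("near edge",b,yaw(bv))
r,rv=edge(d,list(range(240,296,2)),68,95,.046,g);print("rear",r,yaw(rv))
f,fv=edge(d,list(range(240,290,2)),210,236,.046,g);print("lead",f,yaw(fv))
red=im[:,:,0].astype(float)
pts=[[c,180+((200-red[180:197,c]).clip(0)*np.arange(17)).sum()/(200-red[180:197,c]).clip(0).sum()] for c in range(226,294,2)]
l,lv=fit(ray(d,np.array(pts),.046));print("line",l,yaw(lv))
side=[]
for rr in list(range(88,180,4)):
    gg=abs(np.diff(cv2.GaussianBlur(im,(3,3),0)[rr,285:318,1].astype(float)));side.append([285.5+gg.argmax(),rr])
sd,sv=fit(ray(d,np.array(side),.046));sv*=np.sign(sv[0]);print("left side",sd,np.degrees(np.arctan2(sv[1],sv[0])))
n=np.array([abs(ev[1]),-np.sign(ev[1])*ev[0]]);print("n",n,"line->edge",(e-l)@n,"board len",(e-b)@n,"ruler len",(f-r)@n,"lead-line",(f-l)@n)
rc=ray(d,[[222.5,79],[303.5,81]],.046);print(rc)
E
```

```text
far edge [ 0.7125164  -0.12168314] 12.432574
near edge [ 0.45606145 -0.07020508] 4.4617705
rear [0.48547745 0.06692775] 2.2429564
lead [0.63501894 0.07189445] 2.3857825
line [0.5956908  0.06367077] 2.9584322
left side [0.5155941  0.10446618] 2.261664
n [0.97655004 0.21529056] line->edge 0.07418114 board len 0.23935837 ruler len 0.14710405 lead-line 0.040176395
[[0.48843632 0.02373572]
 [0.48445148 0.10286363]]
```

```bash
python3 - <<'E'
from h import *
d=dict(np.load("w1.npz"));g=lambda I:I[:,:,1]
e,ev=edge(d,list(range(3,50,2))+list(range(232,292,2)),272,292,.04,g);print("far edge",e,yaw(ev))
t=np.radians(4.5);n=np.array([np.cos(t),np.sin(t)]);b=np.array([.45606,-.0702])
print("len",(e-b)@n)
for l in ([.5957,.0637],):print("line->edge",(e-l)@n)
E
```

```text
far edge [ 0.7175113  -0.05941343] 4.488231
len 0.2614916334677765
line->edge 0.11177642406732409
```

Edge yaw is 4.5°, ruler yaw is 2.3°, and the travel needed is 112 mm. Board length (261 mm) and ruler length (~148 mm) agree with the given sizes. I'm going in behind the rear end.

Request:
arm_command:
  commands:
    - [3.07,0.04,1.5,0,0,-0.1,-0.15]
    - [3.07,0.04,1.5,0,0,-0.1,-0.15]
    - [3.07,0.04,1.5,0,0,-0.1,-0.15]
    - [3.07,0.04,1.5,0,0,-0.05,-0.15]
    - [0,0,2,0,0,0,-0.15]
    - [0,0,2,0,0,0,-0.15]
    - [0,0,1.5,0,0,0,-0.15]
    - [0,0,0,0,0,0,-0.15]

```text
time: 2.98
tcp_pos: [0.4599, 0.0606, 0.0785]
tool_rot: [[-0.997, -0.079, -0.003], [-0.079, 0.997, -0.001], [0.003, -0.001, -1.0]]
force: [-0.6, -0.1, -0.2]
finger_gap: 0.04
grasp_force: 0.0
```

Request:
arm_command:
  commands:
    - [0,0,0.5,0,0,0,-0.15]
    - [0,0,0.5,0,0,0,-0.15]
    - [0,0,0.5,0,0,0,-0.15]
    - [0,0,0,0,0,0,-0.15]
    - [0,0,0,0,0,0,-0.15]

```text
time: 3.4
tcp_pos: [0.4614, 0.0608, 0.0657]
tool_rot: [[-0.997, -0.08, 0.0], [-0.08, 0.997, -0.0], [-0.0, -0.0, -1.0]]
force: [0.1, 0.8, 0.6]
finger_gap: 0.0402
grasp_force: 0.0
```

```bash
python3 - <<'E'
from h import *
s,d=wrist();print(s["time"],s["tcp_pos"],s["tool_rot"].round(4).tolist(),s["finger_gap"],s["force"])
cv2.imwrite("pics/w2.png",d["image"][:,:,::-1])
E
```

```text
3.4 [0.46143593 0.0607925  0.06570436] [[-0.9968, -0.0803, 0.0001], [-0.0803, 0.9968, -0.0001], [-0.0001, -0.0001, -1.0]] 0.04015851612351477 [0.07675325 0.84055089 0.56425847]
```

View pics/w2.png

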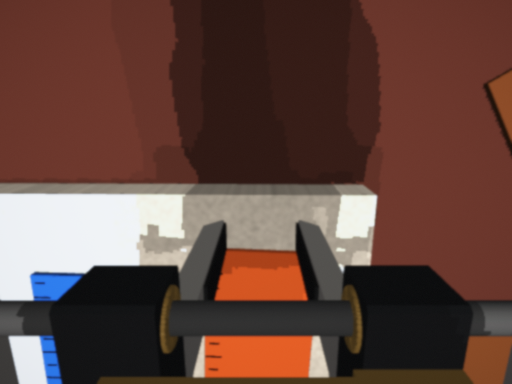

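Both fingertips straddle the centre of the ruler's rear end (row ~250, columns 225–300), clear behind it and just off the board. I'm starting the push.

Request:
arm_command:
  commands:
    - [-0.5,0,0.1,0,0,0,-0.15]
    - [-0.7,0,0,0,0,0,-0.15]
    - [-0.7,0,0,0,0,0,-0.15]
    - [-0.7,0,0,0,0,0,-0.15]
    - [-0.7,0,0,0,0,0,-0.15]
    - [-0.7,0,0,0,0,0,-0.15]

```text
time: 3.95
tcp_pos: [0.5021, 0.064, 0.0645]
tool_rot: [[-0.997, -0.08, 0.0], [-0.08, 0.997, -0.0], [-0.0, -0.0, -1.0]]
force: [-0.7, -0.0, -0.2]
finger_gap: 0.0395
grasp_force: 0.0
```

Request:
arm_command:
  commands:
    - [-0.8,0,0,0,0,0,-0.15]
    - [-0.8,0,0,0,0,0,-0.15]
    - [-0.8,0,0,0,0,0,-0.15]
    - [-0.8,0,0,0,0,0,-0.15]
    - [-0.8,0,0,0,0,0,-0.15]
    - [-0.6,0,0,0,0,0,-0.15]
    - [-0.4,0,0,0,0,0,-0.15]
    - [0,0,0,0,0,0,-0.15]

```text
time: 4.62
tcp_pos: [0.5517, 0.0681, 0.0645]
tool_rot: [[-0.997, -0.08, 0.0], [-0.08, 0.997, -0.0], [-0.0, -0.0, -1.0]]
force: [-0.3, -0.7, -0.2]
finger_gap: 0.0399
grasp_force: 0.0
```

```bash
python3 - <<'E'
from h import *
s,d=wrist();print(s["time"],s["tcp_pos"],s["tool_rot"].round(4).tolist(),s["finger_gap"],s["force"])
cv2.imwrite("pics/w3.png",d["image"][:,:,::-1]);t=snapshot("top")
o=cv2.inRange(cv2.cvtColor(t["image"],cv2.COLOR_RGB2HSV),(5,100,90),(22,255,255))
rep("orange",quad(o,(200,125,243,215)),.046,t)
E
```

```text
4.6167 [0.55172774 0.06806881 0.06449108] [[-0.9968, -0.0805, 0.0002], [-0.0805, 0.9968, -0.0002], [-0.0002, -0.0002, -1.0]] 0.039948121530071386 [-0.34352148 -0.74185601 -0.24959975]
orange [[200, 138], [200, 125], [241, 125], [244, 133]] 
 pts [[0.7041, 0.142], [0.748, 0.1418], [0.745, 0.0064], [0.7178, -0.003]] c [0.7287 0.0718] sides [0.044 0.135 0.029 0.146]
```

View pics/w3.png

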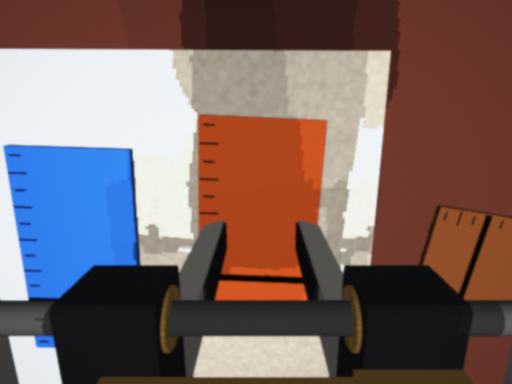

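The ruler has not moved: its rear end is at row ~116 and the force was ~0. The fingertips passed just above it, so they reach less far than their nominal 22 mm at this opening. I'm backing off behind the ruler and feeling for the board.

Request:
arm_command:
  commands:
    - [0,0,-0.5,0,0,0,-0.15]
    - [2.25,0,0,0,0,0,-0.15]
    - [2.25,0,0,0,0,0,-0.15]
    - [2.25,0,0,0,0,0,-0.15]
    - [2.25,0,0,0,0,0,-0.15]
    - [0,0,0.5,0,0,0,-0.15]
    - [0,0,0,0,0,0,-0.15]
    - [0,0,0,0,0,0,-0.15]

```text
time: 5.38
tcp_pos: [0.462, 0.0609, 0.0649]
tool_rot: [[-0.997, -0.081, 0.001], [-0.081, 0.997, 0.0], [-0.001, 0.0, -1.0]]
force: [0.4, 0.6, -0.1]
finger_gap: 0.04
grasp_force: 0.0
```

Request:
arm_command:
  commands:
    - [0,0,0.1,0,0,0,-0.15]
    - [0,0,0.1,0,0,0,-0.15]
    - [0,0,0.1,0,0,0,-0.15]
    - [0,0,0,0,0,0,-0.15]

```text
time: 5.72
tcp_pos: [0.4615, 0.0607, 0.0613]
tool_rot: [[-0.997, -0.08, -0.0], [-0.08, 0.997, -0.0], [0.0, -0.0, -1.0]]
force: [0.3, -0.5, 0.3]
finger_gap: 0.0401
grasp_force: 0.0
```

Request:
arm_command:
  commands:
    - [0,0,0.1,0,0,0,-0.15]
    - [0,0,0.1,0,0,0,-0.15]
    - [0,0,0,0,0,0,-0.15]

```text
time: 5.97
tcp_pos: [0.4613, 0.0607, 0.0594]
tool_rot: [[-0.997, -0.08, -0.0], [-0.08, 0.997, -0.0], [0.0, -0.0, -1.0]]
force: [-0.7, -0.4, 0.6]
finger_gap: 0.0401
grasp_force: 0.0
```

Request:
arm_command:
  commands:
    - [0,0,0.1,0,0,0,-0.15]
    - [0,0,0,0,0,0,-0.15]

```text
time: 6.13
tcp_pos: [0.4613, 0.0608, 0.0584]
tool_rot: [[-0.997, -0.081, -0.0], [-0.081, 0.997, -0.0], [0.0, -0.0, -1.0]]
force: [-0.7, -0.6, 0.5]
finger_gap: 0.0395
grasp_force: 0.0
```

Request:
arm_command:
  commands:
    - [0,0,0.1,0,0,0,-0.15]
    - [0,0,0,0,0,0,-0.15]

```text
time: 6.3
tcp_pos: [0.4613, 0.0607, 0.0574]
tool_rot: [[-0.997, -0.08, -0.0], [-0.08, 0.997, -0.0], [0.0, -0.0, -1.0]]
force: [-0.1, 0.3, -0.7]
finger_gap: 0.0403
grasp_force: 0.0
```

Request:
arm_command:
  commands:
    - [0,0,0.1,0,0,0,-0.15]
    - [0,0,0,0,0,0,-0.15]

```text
time: 6.47
tcp_pos: [0.4613, 0.0608, 0.0565]
tool_rot: [[-0.997, -0.08, -0.0], [-0.08, 0.997, -0.0], [0.0, -0.0, -1.0]]
force: [-0.2, -0.3, 0.7]
finger_gap: 0.0401
grasp_force: 0.0
```

Request:
arm_command:
  commands:
    - [0,0,0.1,0,0,0,-0.15]
    - [0,0,0,0,0,0,-0.15]

```text
time: 6.63
tcp_pos: [0.4613, 0.0608, 0.0554]
tool_rot: [[-0.997, -0.08, -0.0], [-0.08, 0.997, -0.0], [0.0, -0.0, -1.0]]
force: [0.5, -1.1, -0.4]
finger_gap: 0.0402
grasp_force: 0.0
```

```bash
python3 - <<'E'
from h import *
s,d=wrist();cv2.imwrite("pics/w4.png",cv2.resize(d["image"][170:320,150:370,::-1],None,fx=3.5,fy=3.5))
t=snapshot("side");cv2.imwrite("pics/s4.png",cv2.resize(t["image"][60:240,150:360,::-1],None,fx=3.3,fy=3.3))
E
```

```text
(no output)
```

View pics/s4.png

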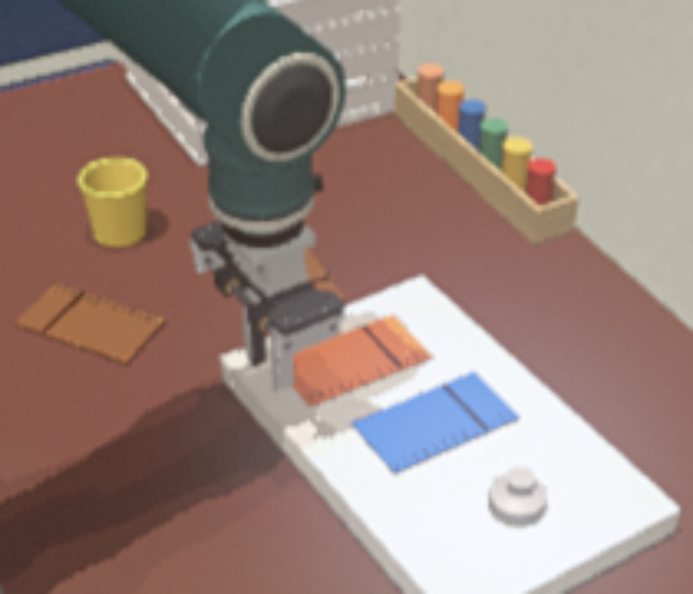

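The side view crop shows the right fingertip's lower end at about crop (282,388), full pixel (235,178), close over the board's near strip. I'm projecting candidate heights against it.

```bash
python3 - <<'E'
from h import *
d=snapshot("side");E=np.linalg.inv(d["extrinsics"]);K=d["intrinsics"]
s=robot.read_state();R=s["tool_rot"];p=s["tcp_pos"]
for ext in(.022,.015,.010,.005,0):
    for x in(.008,-.008):
        w=p+R@[x,-.0325,ext];q=K@(E[:3,:3]@w+E[:3,3]);q=q[:2]/q[2]
        print(ext,x,w.round(3),"crop",((q-[150,60])*3.3).round(0))
E
```

```text
0.022 0.008 [0.456 0.028 0.034] crop [279. 418.]
0.022 -0.008 [0.472 0.029 0.034] crop [292. 413.]
0.015 0.008 [0.456 0.028 0.041] crop [279. 413.]
0.015 -0.008 [0.472 0.029 0.041] crop [292. 408.]
0.01 0.008 [0.456 0.028 0.046] crop [278. 410.]
0.01 -0.008 [0.472 0.029 0.046] crop [292. 404.]
0.005 0.008 [0.456 0.028 0.051] crop [278. 406.]
0.005 -0.008 [0.472 0.029 0.051] crop [292. 400.]
0 0.008 [0.456 0.028 0.056] crop [278. 403.]
0 -0.008 [0.472 0.029 0.056] crop [292. 397.]
```

View pics/w4.png

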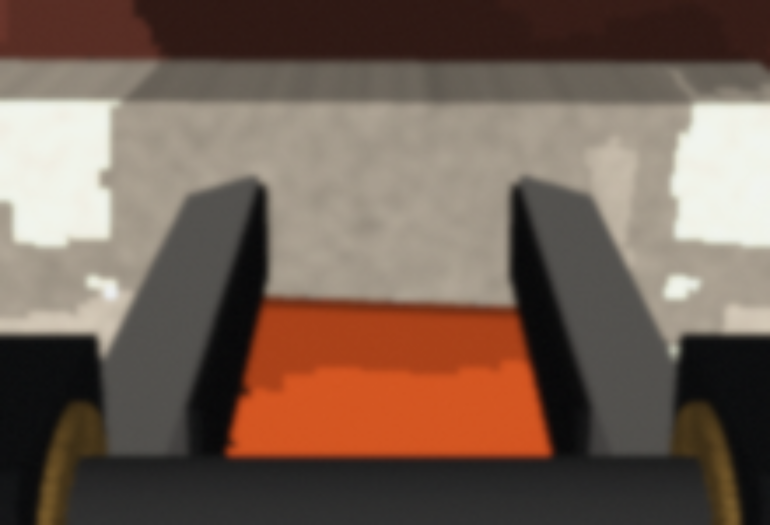

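Both views put the fingertips about 12 mm behind the reported TCP, not 22 mm ahead of it, so the tips are about 25 mm above the board. I'm lowering in steps and watching the force.

Request:
arm_command:
  commands:
    - [0,0,0.3,0,0,0,-0.15]
    - [0,0,0.3,0,0,0,-0.15]
    - [0,0,0.2,0,0,0,-0.15]
    - [0,0,0,0,0,0,-0.15]

```text
time: 7.12
tcp_pos: [0.461, 0.0607, 0.047]
tool_rot: [[-0.997, -0.08, -0.001], [-0.08, 0.997, -0.0], [0.001, -0.0, -1.0]]
force: [0.8, -0.5, 0.1]
finger_gap: 0.0396
grasp_force: 0.0
```

Request:
arm_command:
  commands:
    - [0,0,0.3,0,0,0,-0.15]
    - [0,0,0.2,0,0,0,-0.15]
    - [0,0,0.1,0,0,0,-0.15]
    - [0,0,0,0,0,0,-0.15]

```text
time: 7.45
tcp_pos: [0.4612, 0.0607, 0.0413]
tool_rot: [[-0.997, -0.08, -0.0], [-0.08, 0.997, -0.0], [0.0, -0.0, -1.0]]
force: [-0.4, -0.1, -0.4]
finger_gap: 0.0403
grasp_force: 0.0
```

Request:
arm_command:
  commands:
    - [0,0,0.2,0,0,0,-0.15]
    - [0,0,0.2,0,0,0,-0.15]
    - [0,0,0,0,0,0,-0.15]

```text
time: 7.7
tcp_pos: [0.4612, 0.0608, 0.0373]
tool_rot: [[-0.997, -0.081, -0.0], [-0.081, 0.997, -0.0], [0.0, -0.0, -1.0]]
force: [-0.5, 0.8, -0.2]
finger_gap: 0.0399
grasp_force: 0.0
```

Request:
arm_command:
  commands:
    - [0,0,0.2,0,0,0,-0.15]
    - [0,0,0.1,0,0,0,-0.15]
    - [0,0,0,0,0,0,-0.15]

```text
time: 7.95
tcp_pos: [0.4612, 0.0607, 0.0344]
tool_rot: [[-0.997, -0.08, -0.0], [-0.08, 0.997, -0.0], [0.0, -0.0, -1.0]]
force: [-0.0, -0.7, -0.9]
finger_gap: 0.04
grasp_force: 0.0
```

Request:
arm_command:
  commands:
    - [0,0,0.1,0,0,0,-0.15]
    - [0,0,0.1,0,0,0,-0.15]
    - [0,0,0,0,0,0,-0.15]

```text
time: 8.2
tcp_pos: [0.4613, 0.0608, 0.0324]
tool_rot: [[-0.997, -0.081, -0.0], [-0.081, 0.997, -0.0], [0.0, -0.0, -1.0]]
force: [0.9, -0.1, -0.0]
finger_gap: 0.0398
grasp_force: 0.0
```

Request:
arm_command:
  commands:
    - [0,0,0.1,0,0,0,-0.15]
    - [0,0,0,0,0,0,-0.15]

```text
time: 8.37
tcp_pos: [0.4613, 0.0608, 0.0315]
tool_rot: [[-0.997, -0.08, -0.0], [-0.08, 0.997, -0.0], [0.0, -0.0, -1.0]]
force: [0.2, -0.4, 0.3]
finger_gap: 0.0404
grasp_force: 0.0
```

Request:
arm_command:
  commands:
    - [0,0,0.1,0,0,0,-0.15]
    - [0,0,0,0,0,0,-0.15]

```text
time: 8.53
tcp_pos: [0.4613, 0.0608, 0.0305]
tool_rot: [[-0.997, -0.08, -0.0], [-0.08, 0.997, -0.0], [0.0, -0.0, -1.0]]
force: [-0.0, -0.3, 0.1]
finger_gap: 0.0401
grasp_force: 0.0
```

Request:
arm_command:
  commands:
    - [0,0,0.1,0,0,0,-0.15]
    - [0,0,0,0,0,0,-0.15]

```text
time: 8.7
tcp_pos: [0.4615, 0.0608, 0.0303]
tool_rot: [[-0.997, -0.08, 0.0], [-0.08, 0.997, 0.0], [-0.0, 0.0, -1.0]]
force: [-5.5, -0.9, 21.7]
finger_gap: 0.04
grasp_force: 10.6
```

Request:
arm_command:
  commands:
    - [0,0,0.1,0,0,0,-0.15]
    - [0,0,0,0,0,0,-0.15]

```text
time: 8.87
tcp_pos: [0.4616, 0.0608, 0.03]
tool_rot: [[-0.997, -0.08, 0.0], [-0.08, 0.997, 0.0], [-0.0, 0.0, -1.0]]
force: [-14.4, -2.8, 46.8]
finger_gap: 0.0402
grasp_force: 23.2
```

Contact came at TCP z ≈ 0.0304. I'm raising to leave the tips ~2 mm above the board, then pushing.

Request:
arm_command:
  commands:
    - [0,0,-0.4,0,0,0,-0.15]
    - [0,0,0,0,0,0,-0.15]
    - [-0.6,0,0,0,0,0,-0.15]
    - [-0.6,0,0,0,0,0,-0.15]
    - [-0.6,0,0,0,0,0,-0.15]
    - [-0.6,0,0,0,0,0,-0.15]
    - [-0.6,0,0,0,0,0,-0.15]
    - [-0.6,0,0,0,0,0,-0.15]

```text
time: 9.53
tcp_pos: [0.4978, 0.0637, 0.0323]
tool_rot: [[-0.997, -0.08, -0.0], [-0.08, 0.997, -0.0], [0.0, -0.0, -1.0]]
force: [-0.9, -0.3, -0.6]
finger_gap: 0.0397
grasp_force: 0.3
```

Request:
arm_command:
  commands:
    - [-0.7,0,0,0,0,0,-0.15]
    - [-0.7,0,0,0,0,0,-0.15]
    - [-0.7,0,0,0,0,0,-0.15]
    - [-0.7,0,0,0,0,0,-0.15]
    - [-0.7,0,0,0,0,0,-0.15]
    - [-0.6,0,0,0,0,0,-0.15]
    - [-0.4,0,0,0,0,0,-0.15]
    - [0,0,0,0,0,0,-0.15]

```text
time: 10.2
tcp_pos: [0.5429, 0.0674, 0.0326]
tool_rot: [[-0.997, -0.08, 0.0], [-0.08, 0.997, -0.0], [-0.0, -0.0, -1.0]]
force: [-0.7, -0.0, 0.7]
finger_gap: 0.04
grasp_force: 0.0
```

```bash
python3 - <<'E'
from h import *
s,d=wrist();print(s["time"],s["tcp_pos"],s["force"])
t=snapshot("top");a=cv2.resize(d["image"][:,:,::-1],(400,300));b=cv2.resize(t["image"][110:230,190:350,::-1],(400,300),interpolation=cv2.INTER_CUBIC)
cv2.imwrite("pics/w5.png",np.hstack([a,b]))
E
```

```text
10.2 [0.54288201 0.06736557 0.0325563 ] [-0.66323263 -0.00085481  0.65138423]
```

View pics/w5.png

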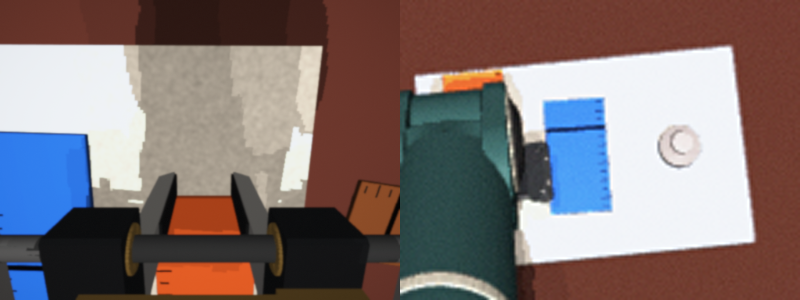

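The ruler now moves with the fingertips. Its rear edge lies between them at wrist row ~251, and its leading end is near the far edge. I'm measuring the rest.

```bash
cat >> h.py <<'E'
T=np.radians(4.5);N=np.array([np.cos(T),np.sin(T)]);EDGE=np.array([.7175,-.0594])
E
python3 - <<'E'
from h import *
s,d=wrist()
r,rv=edge(d,range(236,288,2),238,266,.046,lambda I:I[:,:,2]);print("rear",r,yaw(rv),"remaining",(EDGE-r)@N-.110,"tcp->rear",(r-s["tcp_pos"][:2])@N)
E
```

```text
rear [0.55089337 0.06589974] 4.6784034 remaining 0.04626213635515823 tcp->rear 0.008689400352068978
```

Request:
arm_command:
  commands:
    - [-0.6,0,0,0,0,0,-0.15]
    - [-0.7,0,0,0,0,0,-0.15]
    - [-0.7,0,0,0,0,0,-0.15]
    - [-0.7,0,0,0,0,0,-0.15]
    - [-0.6,0,0,0,0,0,-0.15]
    - [-0.5,0,0,0,0,0,-0.15]
    - [-0.2,0,0,0,0,0,-0.15]
    - [0,0,0,0,0,0,-0.15]

```text
time: 11.02
tcp_pos: [0.5825, 0.0705, 0.0325]
tool_rot: [[-0.997, -0.08, 0.0], [-0.08, 0.997, -0.0], [-0.0, -0.0, -1.0]]
force: [0.5, -1.0, 0.6]
finger_gap: 0.04
grasp_force: 0.0
```

Request:
arm_command:
  commands:
    - [1.0,0,0,0,0,0,-0.15]
    - [1.0,0,-2,0,0,0,-0.15]
    - [0,0,-4,0,0,0,-0.15]
    - [0,0,-4,0,0,0,-0.15]
    - [0,0,-4,0,0,0,-0.15]
    - [-2.5,0,-2,0,0,0,-0.15]
    - [-2.5,0,0,0,0,0,-0.15]
    - [-2.5,0,0,0,0,0,-0.15]

```text
time: 11.68
tcp_pos: [0.6384, 0.0753, 0.1948]
tool_rot: [[-0.997, -0.081, 0.004], [-0.081, 0.997, 0.001], [-0.004, 0.001, -1.0]]
force: [-0.3, -0.1, -0.6]
finger_gap: 0.0402
grasp_force: 0.0
```

Request:
arm_command:
  commands:
    - [-2.5,0,0,0,0,0,-0.15]
    - [0,0,0,0,0,0,-0.15]
    - [0,0,0,0,0,0,-0.15]
    - [0,0,0,0,0,0,-0.15]

```text
time: 12.02
tcp_pos: [0.6611, 0.0768, 0.1923]
tool_rot: [[-0.997, -0.08, -0.001], [-0.08, 0.997, -0.0], [0.001, -0.0, -1.0]]
force: [0.4, 0.9, 0.6]
finger_gap: 0.04
grasp_force: 0.0
```

```bash
python3 - <<'E'
from h import *
s,d=wrist();print(s["time"],s["tcp_pos"],s["force"]);np.savez("w6.npz",**d);cv2.imwrite("pics/w6.png",d["image"][:,:,::-1])
E
```

```text
12.0167 [0.66110997 0.07682039 0.19225533] [0.41607604 0.8573957  0.61675753]
```

View pics/w6.png

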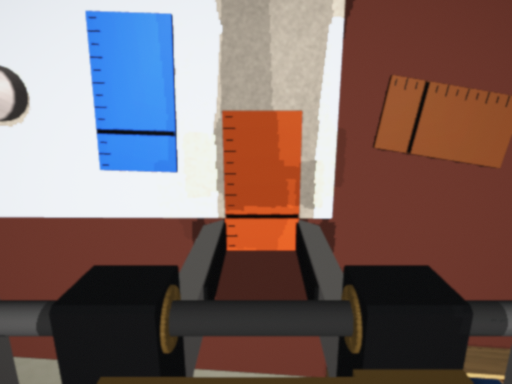

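The wrist view shows the orange ruler square, with its black line at row ~215 and the board's far edge at row ~218, so a few mm remain. The blue ruler and weight are in place.

```bash
cat > m.py <<'E'
from h import *
def meas(d,re,rl,rr):
    g=lambda I:I[:,:,1];red=d["image"][:,:,0].astype(float)
    e,ev=edge(d,list(range(5,200,3))+list(range(306,328,2)),*re,.04,g)
    a,b=rl;pts=[[c,a+((190-red[a:b,c]).clip(0)*np.arange(b-a)).sum()/max((190-red[a:b,c]).clip(0).sum(),1)] for c in range(240,294,2)]
    l,lv=fit(ray(d,np.array(pts),.046));r,rv=edge(d,range(242,296,2),*rr,.046,g)
    n=np.array([np.cos(np.radians(yaw(ev))),np.sin(np.radians(yaw(ev)))])
    print("edge",e.round(4),yaw(ev),"line",l.round(4),yaw(lv),"rear",r.round(4),yaw(rv))
    print("line->edge",(e-l)@n,"via rear",(e-r)@n-.110)
E
python3 - <<'E'
from m import *
d=dict(np.load("w6.npz"));meas(d,(208,230),(205,226),(100,122));print(d["image"][205:228,265].tolist())
E
```

```text
edge [ 0.7171 -0.0561] 4.4186378 line [0.7014 0.0859] 4.5534654 rear [0.592  0.0742] 4.727724
line->edge 0.0046352334 via rear 0.00460387
[[175, 69, 28], [187, 74, 29], [205, 84, 33], [216, 90, 37], [217, 91, 37], [216, 90, 36], [216, 90, 36], [214, 88, 36], [192, 77, 32], [126, 47, 20], [50, 19, 9], [23, 12, 9], [60, 24, 12], [131, 51, 21], [189, 76, 31], [212, 88, 35], [215, 90, 36], [216, 90, 36], [216, 89, 36], [216, 89, 36], [216, 88, 36], [216, 89, 36], [215, 88, 35]]
```

Request:
arm_command:
  commands:
    - [2.5,0,0,0,0,0.15,-0.15]
    - [2.5,0,0,0,0,0,-0.15]
    - [2.5,0,0,0,0,0,-0.15]
    - [2.5,0,0,0,0,0,-0.15]
    - [0,0,4,0,0,0,-0.15]
    - [0,0,4,0,0,0,-0.15]
    - [0,0,4,0,0,0,-0.15]
    - [0,0,2,0,0,0,-0.15]

```text
time: 12.73
tcp_pos: [0.5594, 0.0689, 0.0493]
tool_rot: [[-0.997, -0.078, -0.003], [-0.078, 0.997, -0.0], [0.003, -0.0, -1.0]]
force: [-0.0, 0.0, -1.5]
finger_gap: 0.04
grasp_force: 0.0
```

Request:
arm_command:
  commands:
    - [0,0,1.5,0,0,0,-0.15]
    - [0,0,0.5,0,0,0,-0.15]
    - [0,0,0,0,0,0,-0.15]
    - [0,0,0,0,0,0,-0.15]

```text
time: 13.07
tcp_pos: [0.5622, 0.0692, 0.0336]
tool_rot: [[-0.997, -0.078, 0.001], [-0.078, 0.997, 0.0], [-0.001, 0.0, -1.0]]
force: [-0.6, -0.1, 0.3]
finger_gap: 0.0399
grasp_force: 0.0
```

Request:
arm_command:
  commands:
    - [-0.5,0,0.08,0,0,0,-0.15]
    - [-0.6,0,0,0,0,0,-0.15]
    - [-0.5,0,0,0,0,0,-0.15]
    - [-0.3,0,0,0,0,0,-0.15]
    - [-0.3,0,0,0,0,0,-0.15]
    - [-0.2,0,0,0,0,0,-0.15]
    - [-0.1,0,0,0,0,0,-0.15]
    - [0,0,0,0,0,0,-0.15]

```text
time: 13.73
tcp_pos: [0.587, 0.071, 0.0317]
tool_rot: [[-0.997, -0.078, -0.0], [-0.078, 0.997, -0.0], [0.0, -0.0, -1.0]]
force: [0.0, -0.3, -0.2]
finger_gap: 0.0399
grasp_force: 0.0
```

Request:
arm_command:
  commands:
    - [1.0,0,0,0,0,0,-0.15]
    - [1.0,0,-2,0,0,0,-0.15]
    - [0,0,-4,0,0,0,-0.15]
    - [0,0,-4,0,0,0,-0.15]
    - [0,0,-4,0,0,0,-0.15]
    - [-2.5,0,-2,0,0,0,-0.15]
    - [-2.5,0,0,0,0,0,-0.15]
    - [-2.5,0,0,0,0,0,-0.15]

```text
time: 14.4
tcp_pos: [0.6435, 0.0757, 0.1941]
tool_rot: [[-0.997, -0.078, 0.004], [-0.078, 0.997, 0.001], [-0.004, 0.001, -1.0]]
force: [0.1, -0.5, 0.2]
finger_gap: 0.0398
grasp_force: 0.0
```

Request:
arm_command:
  commands:
    - [-2.5,0,0,0,0,0,-0.15]
    - [0,0,0,0,0,0,-0.15]
    - [0,0,0,0,0,0,-0.15]
    - [0,0,0,0,0,0,-0.15]
    - [0,0,0,0,0,0,-0.15]

```text
time: 14.82
tcp_pos: [0.6661, 0.0772, 0.1919]
tool_rot: [[-0.997, -0.078, -0.0], [-0.078, 0.997, -0.0], [0.0, -0.0, -1.0]]
force: [0.1, -0.9, -0.6]
finger_gap: 0.0394
grasp_force: 0.0
```

```bash
python3 - <<'E'
from m import *
s,d=wrist();print(s["time"],s["tcp_pos"],s["force"]);np.savez("w7.npz",**d);meas(d,(208,230),(208,229),(100,122));print(d["image"][205:230,265,0].tolist(),d["image"][205:230,190].sum(1).tolist())
t=snapshot("top");rep("blue",quad(masks(t["image"])[2],(240,140,285,205)),.046,t)
E
```

```text
14.8167 [0.66605678 0.07721981 0.19189412] [ 0.14807917 -0.88139855 -0.60445751]
edge [ 0.7217 -0.1161] 4.492875 line [0.7052 0.0913] 4.602377 rear [0.5957 0.0763] 4.6917496
line->edge 0.00021110475 via rear 0.0005673021
[183, 199, 209, 215, 217, 217, 214, 192, 129, 55, 20, 44, 115, 184, 211, 216, 216, 217, 216, 217, 216, 216, 216, 216, 216] [732, 732, 731, 730, 729, 729, 727, 704, 588, 377, 240, 201, 197, 200, 198, 198, 199, 199, 200, 197, 199, 195, 198, 198, 196]
blue [[250, 194], [247, 150], [271, 149], [274, 194]] 
 pts [[0.5156, -0.0189], [0.6606, -0.0119], [0.6622, -0.0904], [0.5141, -0.0963]] c [ 0.5881 -0.0544] sides [0.145 0.079 0.148 0.077]
```

```bash
python3 -c "
from workcell import robot
print(robot.sign_off())"
```

```text
the job is handed in; nothing more can be done
None
```

I pushed the orange ruler until its black line lay over the board's far edge, within about 0.5 mm and 0.2° of square by the wrist camera, with about 40 mm sticking out; the job was handed in after about 15 s with the arm clear and nothing else touched.

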